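# Let a clamped rear shock down to level on a ratchet stand

### The job

The bicycle shock clamped in the ratchet stand is tilted up. Press the thumbscrew on the pawl's tail, just firmly enough to lift the pawl's nose clear of the toothed wheel and never forcing it against its stop, and let the drum turn back under the shock's own weight; when the shock has nearly come level, let the pawl drop so that the ratchet holds it level. Do not touch the shock itself, leave the things around it where they are, and take your hand away.

Things in the scene. Friction and masses are not known exactly. Their poses are not given: they have to be found in the camera images.
- stand: Grey steel ratchet stand bolted to the bench, base plate 140 x 190 x 12 mm; carries drum, toothed wheel, shock and pawl. Origin on the bench under the wheel; z up, x along the drum's axle, y from the wheel towards the pawl's tail. Axle 130 mm above the bench. Dark wheel centred on it at local x = 0: 108 mm over the tips, 16 mm thick, 20 saw teeth 7 mm high.
- pawl_pivot (a point): Fixed point on the pawl's pivot pin (stand x 0, y +70, z 181 mm). The steel pawl is a cranked rocker bar 12 mm wide: its hooked nose lies over the top of the wheel at y = 0, its tail steps down beside the post and runs to +y, ending at y = +160 mm. Pushing the tail down lifts the nose 0.9 mm per mm. Let go, it springs back by itself.
- tail_rest (a point): Point fixed to the stand: where the thumbscrew passes through the upper face of the resting tail (stand x 0, y +145, z 159 mm; 75 mm from the pivot). The upright thumbscrew has a flat dark disc head 22 mm across, 6 mm thick; its top is 10 to 34 mm above this point: its setting differs each time and is not measured, so find it by touch. It does not turn or slip when pressed.
- head_low (a point): Point fixed to the stand, 10 mm above tail_rest: the lowest place the top of the screw head can be at rest. Pressing the head down: it starts to move at about 3 N, then takes 1 N more per mm. The nose is clear after 6 mm of travel (9 N; up to 2 N more until it leaves the loaded tooth); 8 to 9 mm holds it safely clear; at 11 mm (14 N) it meets a hard stop. Over 18 N is forcing it.
- shock: Black bicycle rear shock, 41 mm thick, clamped to the drum's front face and turning with it. Origin on the drum's axle; the shock points along its own -y, axis 52 mm out along x, its far eye 206 mm from the axle; total mass about 0.5 kg. Level means its y axis is horizontal.
- drum (a joint): Angle of drum, wheel and shock, rad: 0 = shock level, + = free end raised. It starts 2 or 3 teeth up (settled within 2 s). With the pawl clear the weight turns it down, damped, 0.1 to 0.35 rad/s (faster near level), past 0 if not stopped. The ratchet holds it at multiples of 0.314 (within 0.03); dropped in between it catches the next one below: drop it at about 0.16 to stop at 0.
- oil_bottle: Grey closed bottle with black cap, 60 mm across, 170 mm high, standing on the bench; origin under its centre. Leave alone.
- wrench: Steel wrench 160 mm long lying on the bench; origin under its middle. Leave alone.
- bushing: Short aluminium tube 38 mm across, 22 mm high, standing on the bench; origin under its centre. Leave alone.

How it is judged (in metres and radians):
On the way:
1. the thumbscrew is pressed and the pawl is clear, so that the drum turns back (contact force between the fingers and stand above 3 N and velocity of joint drum below -0.02 rad/s and value of joint drum above 0.12 rad), for 0.2 s.
At the end, for the whole second after the job is handed in: The shock is held level by the ratchet with the hand away: drum within 0.1 rad of 0 and at rest (under 0.02 rad/s), and bottle, wrench and bushing within 30 mm of where they stood (value of joint drum between -0.1 and 0.1 rad and velocity of joint drum between -0.02 and 0.02 rad/s and distance of each of oil_bottle, wrench, bushing from where it was at the start of the episode below 0.03 m); the robot touches nothing.
It fails at once if the pawl is forced: the fingers press on the stand or anything it carries with more than 18 N (contact force between the fingers and stand above 18 N).
It fails at once if the robot touches the shock (contact force between any of the fingers, the arm and shock above 2 N).
It fails at once if the bottle, wrench or bushing is pushed away (distance of any of oil_bottle, wrench, bushing from where it was at the start of the episode above 0.03 m).
It also fails if it takes over 38 s, if anything falls off the work surface, if the arm or the gripper's body presses on something with over 40 N, if the wrist force passes 120 N, or if a joint passes its speed limit or range.

### The arm

A 7-joint arm with a two-finger parallel gripper is mounted at the origin on the work surface. World frame = base frame: x ahead of the robot, y to its left, z up, the work surface at z = 0. Lengths are in m, angles in degrees, forces in N, time in s.
With the tool pointing down it reaches from about 0.425 to 1.025 m from the base axis. Payload 9.4 kg.
Tool frame: the origin (TCP) lies midway between the tips of the shut fingers; the grasp point (between the pads) lies 19 mm behind it; z points along the fingers, y is the line along which they close (so a half turn about z gives the same grasp; the last joint's range is limited). The gripper opens to 93 mm and grips with 3 to 60 N. Pads are 15 mm wide; open, the fingers measure 128 mm over their backs; the gripper's body (75 mm by 188 mm) begins 65 mm behind the grasp point.
Start: joints at [68.256, 34.337, -0.143, 91.639, 0.103, 54.024, -4.572], TCP at [0.216, -0.692, 0.219] pointing down, gripper open.
Joint ranges: [-147.43, 147.43], [-19.82, 112.94], [-74.19, 73.91], [6.32, 146.72], [-59.91, 239.91], [6.04, 106.73], [-150.56, 150.56]. Speed limits (degrees/s): [127.2, 127.2, 172.46, 172.46, 180, 180, 180].

### API

Orientations are given as a 3x3 rotation matrix whose columns are the frame's x, y, z axes.
In Python, from cell import * gives the robot as it stands. The module is installed in compiled form; this text tells all that it offers.
- The arm moves only by the shell command python3 -m creep 'ROWS' [FORCE]. ROWS is JSON, a list of rows, each an object with "gripper": the gripper command: -1 is fully open, 1 is shut, values between are in proportion; "translation": the shift along the world's x, y, z in mm, a list of three; "spin": the turn about the world's z in degrees. A call has 1 to 8 rows; each row is the pose to reach, as a shift and turn from the pose commanded when the call began; what a row does not reach only later rows make up. A row lasts 1/10 s, in which the tool goes at most 50 mm and 8.59 degrees, less where a joint would pass 70% of its speed; a pose out of reach is approached as far as the arm can. A call with a gripper value outside its range is refused whole. The fingers move at their own pace and stop on an object; FORCE is the grip in N (left out, the last holds). Time passes only in rows, so rows that repeat a pose let the fingers close. It gives the time, the measured TCP pose, the force, the opening and the grip force at its end, in the units of the state.
- state(): the state, without advancing time (a new reading comes with each control period).
- read_camera(name): name is "scene" or "top" or "wrist"; returns a dict with "img" (420x560x3 uint8, blue, green, red), "K" (3x3 intrinsics, pixels), "k1" (the pictures are not rectified: a ray, as slopes to the right and down, at radius r is drawn at 1 + k1 r^2 times it, then the intrinsics apply), "rvec" (rotation vector, rad) and "tvec" (3), from world to camera coordinates, as OpenCV has them. Camera axes: x right, y down, z forward; pixel columns grow to the right and rows downward; lengths in m; the calibration is good to about 2 mm. A picture is of the moment at which its call begins. There is no depth.
- finish_job(): hands the job in; it is judged then, once.
The state is a dict: "time_s": time; "joints": joint angles; "qvel": joint speeds; "effort": joint torques, N m; "ee_pos": TCP position; "tcp_rot": TCP orientation; "wrist_force": force on the tool from outside, world axes, zero at the start; "wrist_torque": the same for the moment, N m; "gripper_width": opening from 0.0 (shut) to 1.0 (fully open); "gripper_force": force on a finger pad.
Only numpy, scipy, OpenCV 4.12 (cv2) and the standard library are available. Lean on these libraries where they do the work, as an engineer would, in place of code of your own. Each camera call takes 0.05 s, during which the arm holds its last target. There are 200 camera calls.

## Working session

There is one attempt and no reset: what is moved stays moved. The work goes in short steps, Python scripts to look and compute and a shell command to move; the robot and the scene stay as the last step left them, time stands still between calls to the robot, and variables do not carry over. Pictures are saved under pics/ and viewed, at most 10 in all, crops included, and the job is handed in when it is done.

```bash
mkdir -p pics; cat > h.py <<'E'
from cell import *
import cv2, numpy as np
def shot(name, fn):
    c=read_camera(name); cv2.imwrite(f"pics/{fn}.png",c["img"]); np.savez(f"pics/{fn}.npz",**{k:np.array(c[k]) for k in ("K","k1","rvec","tvec")}); return c
def ray(fn,u,v):
    c=np.load(f"pics/{fn}.npz"); p=np.array([[[float(u),float(v)]]])
    # model: xd = x(1+k1 r^2)
    x=cv2.undistortPoints(p,c["K"],np.array([float(c["k1"]),0,0,0]))[0,0]
    R=cv2.Rodrigues(c["rvec"])[0]; d=R.T@np.array([x[0],x[1],1]); o=-R.T@c["tvec"].ravel()
    return o,d/np.linalg.norm(d)
def atz(fn,u,v,z):
    o,d=ray(fn,u,v); return o+d*(z-o[2])/d[2]
def proj(fn,P):
    c=np.load(f"pics/{fn}.npz"); return cv2.projectPoints(np.array(P,float).reshape(-1,1,3),c["rvec"],c["tvec"],c["K"],np.array([float(c["k1"]),0,0,0]))[0].reshape(-1,2)
E
python3 - <<'E'
from h import *
for n in("scene","top"):
    shot(n,n+"0")
s=state(); print(s["time_s"],s["ee_pos"],s["tcp_rot"],s["wrist_force"],s["gripper_width"])
a=cv2.imread("pics/scene0.png");b=cv2.imread("pics/top0.png")
for n in("scene0","top0"): print(ray(n,280,210))
E
```

```text
0.1 [ 0.21601956 -0.69160464  0.21784506] [[ 9.54490397e-01  2.98241105e-01 -5.70436075e-04]
 [ 2.98241609e-01 -9.54489531e-01  1.29553937e-03]
 [-1.58092168e-04 -1.40670766e-03 -9.99998998e-01]] [-0.16435568 -0.42642127  0.24911926] 1.0016990960147945
(array([1.00381123, 0.63218042, 0.58656172]), array([-0.46215464, -0.72652106, -0.50850785]))
(array([0.38262153, 0.0288456 , 1.21509198]), array([ 0.20637986,  0.0061418 , -0.97845267]))
```

View pics/scene0.png

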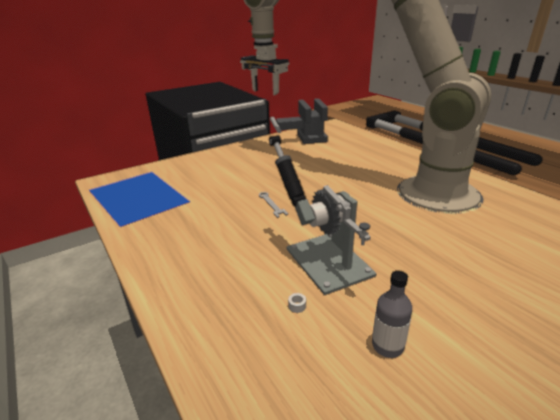

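View pics/top0.png

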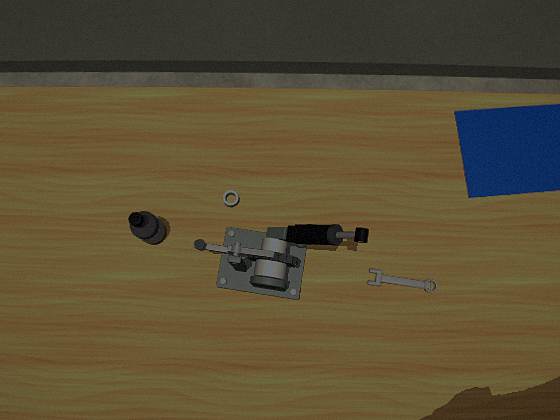

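The stand is in the middle of both views. In the top view the thumbscrew head is at about (200,244) and the bottle at (147,228). In the scene view the head is at about (364,227). I'll enlarge both.

```bash
python3 - <<'E'
import cv2,numpy as np
a=cv2.imread("pics/scene0.png")[180:300,270:390];b=cv2.imread("pics/top0.png")[205:310,190:320]
b=cv2.convertScaleAbs(b,alpha=1.8,beta=20)
a=cv2.resize(a,(400,400),interpolation=3);b=cv2.resize(b,(390,315),interpolation=3)
o=np.zeros((400,790,3),np.uint8);o[:,:400]=a;o[:315,400:]=b;cv2.imwrite("pics/crop.png",o)
E
```

```text
(no output)
```

View pics/crop.png

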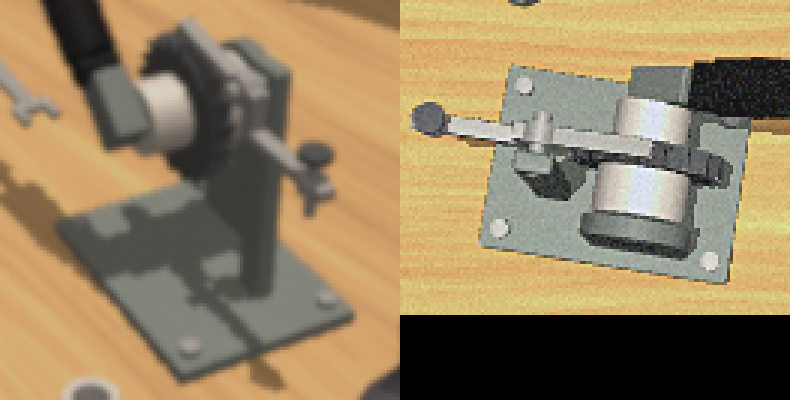

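In the crops, the head centre is at scene (364.8, 226.5) and top (200, 244.7). The plate corners in the top view are at (226.7,227), (216.7,286.7) and (299.3,299).

```bash
python3 - <<'E'
from h import *
o1,d1=ray("scene0",364.8,226.5);o2,d2=ray("top0",200,244.7)
A=np.array([d1,-d2]).T; t=np.linalg.lstsq(A,o2-o1,rcond=None)[0]
p,q=o1+d1*t[0],o2+d2*t[1]; print("head",p,q,np.linalg.norm(p-q))
c=[atz("top0",u,v,.012) for u,v in((226.7,227),(216.7,286.7),(299.3,299))]; print(c)
y=c[1]-c[2]; print("len",np.linalg.norm(y),np.linalg.norm(c[0]-c[1])); print("yaw of y axis",np.degrees(np.arctan2(y[1],y[0])))
for n in((147,228),):print("bottle",atz("top0",137,219,.17),atz("top0",155,236,.0))
print("bush",atz("top0",231,199,.02),"shock tip",atz("top0",362,236,.22))
print(state()["ee_pos"], state()["tcp_rot"][:,1])
E
```

```text
head [0.52884453 0.19372925 0.17437352] [0.52924582 0.1933045  0.17436293] 0.0005844335914635607
[array([0.59437847, 0.15893668, 0.012     ]), array([0.45689402, 0.1768145 , 0.012     ]), array([ 0.43242596, -0.01024196,  0.012     ])]
len 0.18864994933371632 0.13864194613424313
yaw of y axis 82.54769430342438
bottle [0.58009885 0.32451916 0.17      ] [0.5724954  0.32732873 0.        ]
bush [0.65906831 0.15045555 0.02      ] shock tip [ 0.54426201 -0.12190919  0.22      ]
[ 0.21601956 -0.69160464  0.21784506] [ 0.29824111 -0.95448953 -0.00140671]
```

```bash
python3 -m creep '[{"gripper":1,"translation":[20,20,40],"spin":5},{"gripper":1,"translation":[45,45,75],"spin":10},{"gripper":1,"translation":[75,75,105],"spin":15},{"gripper":1,"translation":[105,108,130],"spin":20},{"gripper":1,"translation":[137,141,150],"spin":25},{"gripper":1,"translation":[170,175,170],"spin":30},{"gripper":1,"translation":[203,208,185],"spin":35},{"gripper":1,"translation":[235,241,200],"spin":40}]' 20
python3 -m creep '[{"gripper":1,"translation":[6,48,0],"spin":4},{"gripper":1,"translation":[14,96,0],"spin":8},{"gripper":1,"translation":[22,144,0],"spin":12},{"gripper":1,"translation":[30,192,0],"spin":16},{"gripper":1,"translation":[38,240,0],"spin":20},{"gripper":1,"translation":[46,288,0],"spin":25},{"gripper":1,"translation":[54,336,0],"spin":25},{"gripper":1,"translation":[60,384,0],"spin":25}]'
```

```text
time_s: 0.9
ee_pos: [0.4508, -0.4508, 0.4187]
tcp_rot: [[0.537, 0.844, -0.0], [0.844, -0.537, -0.0], [-0.0, -0.0, -1.0]]
wrist_force: [-0.2, 0.4, 0.4]
gripper_width: 0.366
gripper_force: 0.0
time_s: 1.7
ee_pos: [0.5097, -0.0665, 0.4179]
tcp_rot: [[0.133, 0.991, -0.0], [0.991, -0.133, -0.0], [-0.0, -0.0, -1.0]]
wrist_force: [0.9, -0.4, 0.2]
gripper_width: 0.004
gripper_force: 0.0
```

```bash
python3 -m creep '[{"gripper":1,"translation":[4,45,0],"spin":0},{"gripper":1,"translation":[8,90,0],"spin":0},{"gripper":1,"translation":[11,135,0],"spin":0},{"gripper":1,"translation":[14,178,-20],"spin":0},{"gripper":1,"translation":[17,220,-45],"spin":0},{"gripper":1,"translation":[19,255,-75],"spin":0},{"gripper":1,"translation":[19,261,-120],"spin":0},{"gripper":1,"translation":[19,261,-165],"spin":0}]'
python3 -m creep '[{"gripper":1,"translation":[0,0,-20],"spin":0},{"gripper":1,"translation":[0,0,-20],"spin":0},{"gripper":1,"translation":[0,0,-20],"spin":0},{"gripper":1,"translation":[0,0,-20],"spin":0}]'
python3 - <<'E'
from h import *
o=np.zeros((420,790,3),np.uint8)
w=shot("wrist","w1")["img"];s=shot("scene","s1")["img"][150:290,270:410]
o=np.zeros((420,790,3),np.uint8);o[:,:420]=w[:,70:490];o[:370,420:]=cv2.resize(s,(370,370),interpolation=3);cv2.imwrite("pics/v1.png",o)
st=state();print(st["ee_pos"],proj("w1",[st["ee_pos"]]),proj("w1",[[.529,.194,.177]]))
E
```

```text
time_s: 2.5
ee_pos: [0.5285, 0.1948, 0.2517]
tcp_rot: [[0.13, 0.992, 0.001], [0.992, -0.13, 0.001], [0.001, 0.0, -1.0]]
wrist_force: [0.4, -0.9, -0.5]
gripper_width: 0.009
gripper_force: 0.0
time_s: 2.9
ee_pos: [0.5297, 0.1931, 0.2345]
tcp_rot: [[0.133, 0.991, 0.002], [0.991, -0.133, 0.001], [0.001, 0.002, -1.0]]
wrist_force: [-0.2, 0.1, 0.9]
gripper_width: 0.004
gripper_force: 0.0
[0.52961049 0.19285047 0.23456145] [[274.7070432  273.70991586]] [[274.19767085 231.76270909]]
```

View pics/v1.png

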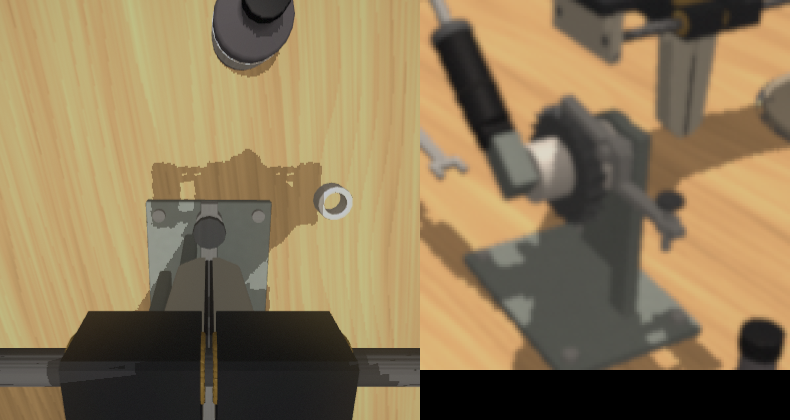

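In the wrist view the head is centred at (279,232), and the finger tips lie in the same column. The tool is therefore over the head, and I'll go down and feel for it.

```bash
python3 -m creep '[{"gripper":1,"translation":[0,0,-15],"spin":0},{"gripper":1,"translation":[0,0,-28],"spin":0},{"gripper":1,"translation":[0,0,-36],"spin":0},{"gripper":1,"translation":[0,0,-37],"spin":0},{"gripper":1,"translation":[0,0,-37],"spin":0},{"gripper":1,"translation":[0,0,-37],"spin":0}]'
```

```text
time_s: 3.6
ee_pos: [0.5291, 0.1928, 0.1964]
tcp_rot: [[0.133, 0.991, 0.0], [0.991, -0.133, 0.0], [0.0, 0.0, -1.0]]
wrist_force: [-0.8, 0.1, 1.0]
gripper_width: 0.01
gripper_force: 0.0
```

```bash
python3 -m creep '[{"gripper":1,"translation":[0,0,-1],"spin":0},{"gripper":1,"translation":[0,0,-2],"spin":0},{"gripper":1,"translation":[0,0,-3],"spin":0},{"gripper":1,"translation":[0,0,-3],"spin":0}]'
```

```text
time_s: 4.0
ee_pos: [0.5288, 0.1926, 0.1929]
tcp_rot: [[0.133, 0.991, -0.0], [0.991, -0.133, -0.0], [-0.0, -0.0, -1.0]]
wrist_force: [-1.2, -1.1, -0.8]
gripper_width: 0.005
gripper_force: 0.0
```

```bash
python3 -m creep '[{"gripper":1,"translation":[0,0,-1],"spin":0},{"gripper":1,"translation":[0,0,-2],"spin":0},{"gripper":1,"translation":[0,0,-3],"spin":0},{"gripper":1,"translation":[0,0,-3],"spin":0}]'
```

```text
time_s: 4.4
ee_pos: [0.5288, 0.1926, 0.1898]
tcp_rot: [[0.133, 0.991, -0.0], [0.991, -0.133, -0.0], [-0.0, -0.0, -1.0]]
wrist_force: [0.2, 0.9, 0.2]
gripper_width: 0.002
gripper_force: 0.0
```

```bash
python3 -m creep '[{"gripper":1,"translation":[0,0,-1],"spin":0},{"gripper":1,"translation":[0,0,-2],"spin":0},{"gripper":1,"translation":[0,0,-3],"spin":0},{"gripper":1,"translation":[0,0,-4],"spin":0},{"gripper":1,"translation":[0,0,-4],"spin":0}]'; python3 -c "
from cell import *
print(state()['wrist_force'])"
```

```text
time_s: 4.9
ee_pos: [0.5288, 0.1926, 0.1858]
tcp_rot: [[0.133, 0.991, -0.0], [0.991, -0.133, -0.0], [-0.0, -0.0, -1.0]]
wrist_force: [0.0, 0.4, -0.5]
gripper_width: 0.005
gripper_force: 0.0
[ 0.00571236  0.44641448 -0.45880344]
```

```bash
python3 -m creep '[{"gripper":1,"translation":[0,0,-1],"spin":0},{"gripper":1,"translation":[0,0,-2],"spin":0},{"gripper":1,"translation":[0,0,-3],"spin":0},{"gripper":1,"translation":[0,0,-3],"spin":0}]'
```

```text
time_s: 5.3
ee_pos: [0.5288, 0.1926, 0.1829]
tcp_rot: [[0.133, 0.991, -0.0], [0.991, -0.133, -0.0], [-0.0, -0.0, -1.0]]
wrist_force: [-0.5, 0.4, -0.5]
gripper_width: 0.004
gripper_force: 0.0
```

```bash
python3 -m creep '[{"gripper":1,"translation":[0,0,-1],"spin":0},{"gripper":1,"translation":[0,0,-2],"spin":0},{"gripper":1,"translation":[0,0,-3],"spin":0},{"gripper":1,"translation":[0,0,-3],"spin":0}]'
```

```text
time_s: 5.7
ee_pos: [0.5288, 0.1926, 0.1798]
tcp_rot: [[0.133, 0.991, -0.0], [0.991, -0.133, -0.0], [-0.0, -0.0, -1.0]]
wrist_force: [-0.3, -0.4, -0.2]
gripper_width: 0.004
gripper_force: 0.0
```

```bash
python3 -m creep '[{"gripper":1,"translation":[0,0,-1],"spin":0},{"gripper":1,"translation":[0,0,-2],"spin":0},{"gripper":1,"translation":[0,0,-3],"spin":0},{"gripper":1,"translation":[0,0,-3],"spin":0}]'
```

```text
time_s: 6.1
ee_pos: [0.5289, 0.1926, 0.1774]
tcp_rot: [[0.133, 0.991, 0.0], [0.991, -0.133, -0.0], [-0.0, 0.0, -1.0]]
wrist_force: [-1.4, -0.4, 5.7]
gripper_width: 0.005
gripper_force: 3.0
```

Contact is at about z = 0.1795. Before lifting the pawl, I'll build a drum-angle gauge from the scene view.

```bash
cat >> h.py <<'E'
ys=np.array([.130,.9915,0]);xs=np.array([.9915,-.130,0]);O=np.array([.510,.0497,.130]);Z=np.array([0,0,1.])
G=np.arange(-.4,1.2,.01)
def pts(a,rs): 
    u=-np.cos(a)*ys+np.sin(a)*Z; n=np.sin(a)*ys+np.cos(a)*Z
    return [O+.052*xs+r*u+k*n for r in rs for k in(-.008,0,.008)]
def angle(fn,img):
    g=img.max(2).astype(float)
    sc=[]
    for a in G:
        p=np.rint(proj(fn,pts(a,np.arange(.085,.15,.008)))).astype(int); sc.append(g[p[:,1],p[:,0]].mean())
    sc=np.array(sc); m=sc<sc.min()+25; w=(sc.min()+25-sc)[m]
    return float((G[m]*w).sum()/w.sum()), sc.min()
E
python3 - <<'E'
from h import *
for n in("scene0",): print(angle(n,cv2.imread(f"pics/{n}.png")))
for a in(0,.16,.31,.63,.94): print(a,proj("scene0",[O+.052*xs+.206*(-np.cos(a)*ys+np.sin(a)*Z)]))
c=shot("scene","s2");print(angle("s2",c["img"]));st=state();print(st["ee_pos"],st["wrist_force"],st["time_s"])
E
```

```text
(0.6513886342804776, np.float64(26.59259259259259))
0 [[267.99279936 182.32898657]]
0.16 [[267.8935826  171.56186446]]
0.31 [[268.55851328 161.99818044]]
0.63 [[272.60518506 144.12486006]]
0.94 [[280.16312161 131.66303503]]
(0.5468861863240024, np.float64(28.333333333333332))
[0.52897328 0.19264084 0.17747821] [-0.85408757 -0.81469505  6.38039142] 6.15
```

```bash
python3 - <<'E'
from h import *
o=np.zeros((400,800,3),np.uint8)
for i,n in enumerate(("scene0","s2")):
    im=cv2.imread(f"pics/{n}.png"); print(n,angle(n,im))
    o[:,400*i:400*i+400]=cv2.resize(im[125:245,255:375],(400,400),interpolation=3)
print(angle("s1",cv2.imread("pics/s1.png")))
cv2.imwrite("pics/v2.png",o)
E
```

```text
scene0 (0.6513886342804776, np.float64(26.59259259259259))
s2 (0.5468861863240024, np.float64(28.333333333333332))
(0.5472408457968032, np.float64(27.85185185185185))
```

View pics/v2.png

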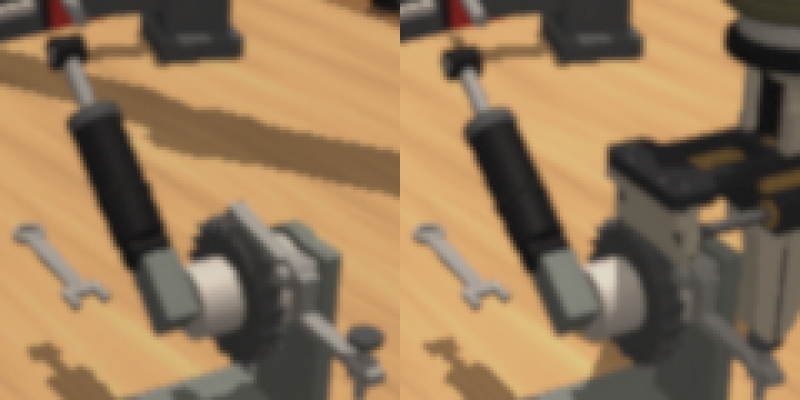

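The drum settled from the first frame. The far eye is now at (273.6, 143.6), which matches 0.63 rad (2 teeth). I'll switch the gauge to the eye, then press to about 6.5 mm.

```bash
cat >> h.py <<'E'
def eye(fn,img):
    g=cv2.GaussianBlur(img.max(2),(3,3),0).astype(float); sc=[]
    for a in G:
        u=-np.cos(a)*ys+np.sin(a)*Z; n=np.sin(a)*ys+np.cos(a)*Z
        P=[O+.052*xs+(.206+i)*u+k*n for i in(-.006,0,.006) for k in(-.008,0,.008)]
        p=np.rint(proj(fn,P)).astype(int); sc.append(g[p[:,1],p[:,0]].mean())
    sc=np.array(sc); m=sc<sc.min()+15; w=(sc.min()+15-sc)[m]
    return float((G[m]*w).sum()/w.sum())
E
python3 -c "
from h import *
for n in('scene0','s1','s2'): print(eye(n,cv2.imread(f'pics/{n}.png')))"
python3 -m creep '[{"gripper":1,"translation":[0,0,-1],"spin":0},{"gripper":1,"translation":[0,0,-2],"spin":0},{"gripper":1,"translation":[0,0,-3],"spin":0},{"gripper":1,"translation":[0,0,-3.5],"spin":0},{"gripper":1,"translation":[0,0,-3.5],"spin":0}]'
python3 -c "
from h import *
c=shot('scene','s3');print(eye('s3',c['img']),angle('s3',c['img']));s=state();print(s['wrist_force'],s['ee_pos'])"
```

```text
0.7054755309325955
0.6479627329192557
0.6479078455790793
time_s: 6.65
ee_pos: [0.529, 0.1924, 0.1743]
tcp_rot: [[0.133, 0.991, 0.001], [0.991, -0.133, -0.001], [-0.001, 0.001, -1.0]]
wrist_force: [-2.6, -2.3, 11.2]
gripper_width: 0.002
gripper_force: 5.3
0.6456763285024163 (0.5445637583892624, np.float64(28.333333333333332))
[-1.70720764 -2.47996456 10.59486365] [0.52898847 0.19244891 0.17433715]
```

```bash
python3 -m creep '[{"gripper":1,"translation":[0,0,-1],"spin":0},{"gripper":1,"translation":[0,0,-2],"spin":0},{"gripper":1,"translation":[0,0,-2.7],"spin":0}]'
python3 - <<'E'
from h import *
for i in range(60):
    c=shot('scene','s4');a=eye('s4',c['img']);s=state()
    if i%4==0 or a<.23: print(round(s['time_s'],2),round(a,3),round(angle('s4',c['img'])[0],3),s['wrist_force'][2].round(1),s['ee_pos'][2].round(4))
    if a<.23 or s['wrist_force'][2]>14.5 or (i==12 and a>.6): break
E
```

```text
time_s: 7.0
ee_pos: [0.529, 0.1923, 0.1717]
tcp_rot: [[0.133, 0.991, 0.001], [0.991, -0.133, -0.001], [-0.001, 0.001, -1.0]]
wrist_force: [-2.5, -2.8, 11.5]
gripper_width: 0.004
gripper_force: 5.8
7.05 0.604 0.487 11.4 0.1716
7.25 0.542 0.434 10.8 0.1717
7.45 0.491 0.39 11.5 0.1717
7.65 0.442 0.351 11.6 0.1717
7.85 0.394 0.31 11.9 0.1718
8.05 0.407 0.271 11.5 0.1717
8.25 0.313 0.23 12.0 0.1717
8.45 0.23 0.187 12.3 0.1718
8.65 0.304 0.142 11.8 0.1717
8.85 0.532 0.09 12.6 0.1717
9.05 0.644 0.042 11.5 0.1717
9.25 0.532 -0.006 11.8 0.1717
9.45 0.333 -0.061 11.8 0.1717
9.65 0.207 -0.113 11.0 0.1717
```

The eye gauge was fooled by the background, so the drum is at or past level. The clock is stopped, so I'll look at the last frame before acting.

```bash
python3 - <<'E'
from h import *
im=cv2.imread("pics/s4.png"); o=cv2.resize(im[130:250,240:400],(800,600),interpolation=3)
for a,col in((0,(0,255,0)),(-.1,(0,0,255))):
    p=proj("s4",[O+.052*xs+r*(-np.cos(a)*ys+np.sin(a)*Z) for r in(.06,.206)])
    q=((p-[240,130])*5).astype(int); print(a,p); cv2.circle(o,tuple(map(int,q[1])),4,col,-1); cv2.circle(o,tuple(map(int,q[0])),3,col,-1)
cv2.imwrite("pics/v3.png",o)
E
```

```text
0 [[293.08139197 206.25700114]
 [267.99279936 182.32898657]]
-0.1 [[293.15764153 208.47275276]
 [268.45838677 189.27629921]]
```

View pics/v3.png

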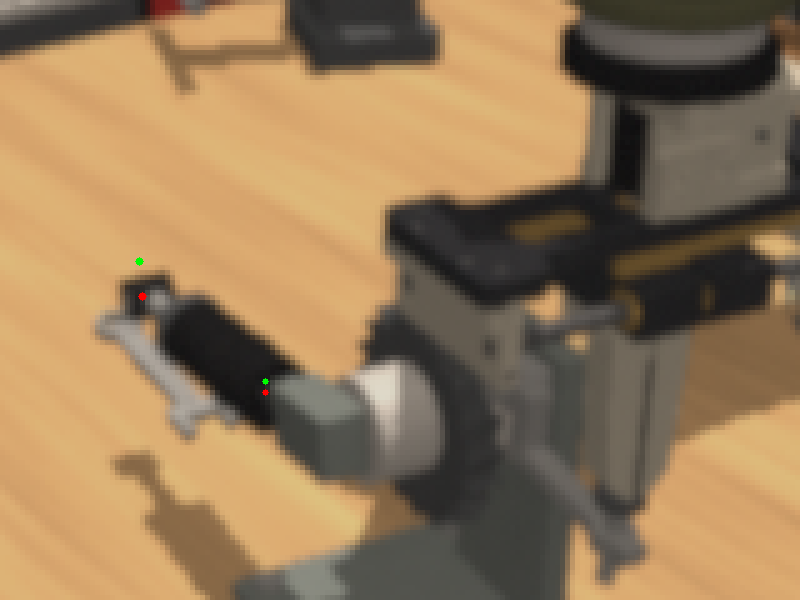

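The frame shows the eye at about -0.1 rad, so I have passed level. I'll release now so the pawl catches at the next tooth, -0.314. Then I'll try to mend it by gently pushing the toothed wheel up one tooth. The shock must not be touched.

```bash
python3 -m creep '[{"gripper":1,"translation":[0,0,15],"spin":0},{"gripper":1,"translation":[0,0,45],"spin":0},{"gripper":1,"translation":[0,0,80],"spin":0},{"gripper":1,"translation":[-5,-35,85],"spin":0},{"gripper":1,"translation":[-12,-80,85],"spin":0},{"gripper":1,"translation":[-18,-125,85],"spin":0},{"gripper":1,"translation":[-25,-165,85],"spin":0},{"gripper":1,"translation":[-28,-200,85],"spin":0}]'
python3 - <<'E'
from h import *
w=shot("wrist","w5")["img"];s=shot("scene","s5")["img"]; t=shot("top","t5")["img"]
print(angle("s5",s)); st=state(); print(st["ee_pos"],st["time_s"])
for n in("w5",):
  for y in(0,-17,-32,-44,-54): print(y,proj(n,[O+y/1e3*ys+Z*np.sqrt(.054**2-(y/1e3)**2)]))
o=np.zeros((400,800,3),np.uint8)
o[:,:400]=cv2.resize(s[150:250,270:370],(400,400),interpolation=3);o[:,400:]=w[20:420,80:480]
cv2.imwrite("pics/v4.png",o)
E
```

```text
time_s: 10.45
ee_pos: [0.5, -0.0096, 0.2558]
tcp_rot: [[0.134, 0.991, -0.0], [0.991, -0.134, -0.001], [-0.001, -0.0, -1.0]]
wrist_force: [0.6, 0.1, -0.6]
gripper_width: 0.006
gripper_force: 0.0
(-0.303906567366283, np.float64(20.37037037037037))
[ 0.50055696 -0.00984859  0.25571143] 10.6
0 [[278.73146071 136.99623582]]
-17 [[278.80085073 162.69616691]]
-32 [[278.84856114 182.29554549]]
-44 [[278.87258237 194.58424081]]
-54 [[278.85540466 196.69084552]]
```

View pics/v4.png

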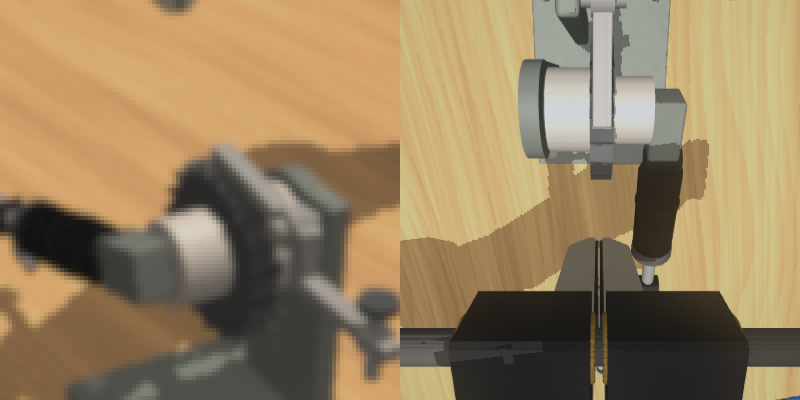

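The pawl has caught at -0.314. The wrist view shows the tooth edges at about y = -17 and -32 mm, and the nose ends at about -7 mm. I'll lower the fingertip behind the 36° tooth.

```bash
python3 -m creep '[{"gripper":1,"translation":[0.5,0,-25],"spin":0},{"gripper":1,"translation":[1,0,-55],"spin":0},{"gripper":1,"translation":[1.5,0,-78],"spin":0},{"gripper":1,"translation":[2,4,-87],"spin":0},{"gripper":1,"translation":[3,9,-87],"spin":0},{"gripper":1,"translation":[3.5,14,-87],"spin":0},{"gripper":1,"translation":[3.5,14,-87],"spin":0},{"gripper":1,"translation":[3.5,14,-87],"spin":0}]'
```

```text
time_s: 11.4
ee_pos: [0.5049, 0.007, 0.1697]
tcp_rot: [[0.133, 0.991, 0.002], [0.991, -0.133, -0.0], [0.0, 0.002, -1.0]]
wrist_force: [-0.5, -0.8, -1.3]
gripper_width: 0.002
gripper_force: 0.0
```

```bash
python3 -m creep '[{"gripper":1,"translation":[0,1,0],"spin":0},{"gripper":1,"translation":[0,2,0],"spin":0},{"gripper":1,"translation":[0,2.5,0],"spin":0},{"gripper":1,"translation":[0,2.5,0],"spin":0}]'
```

```text
time_s: 11.8
ee_pos: [0.5044, 0.0091, 0.1689]
tcp_rot: [[0.133, 0.991, 0.0], [0.991, -0.133, -0.0], [-0.0, 0.0, -1.0]]
wrist_force: [-0.2, -0.7, -0.0]
gripper_width: 0.006
gripper_force: 0.0
```

```bash
python3 -m creep '[{"gripper":1,"translation":[0,0.7,0],"spin":0},{"gripper":1,"translation":[0,1.4,0],"spin":0},{"gripper":1,"translation":[0,2,0],"spin":0},{"gripper":1,"translation":[0,2,0],"spin":0}]'
```

```text
time_s: 12.2
ee_pos: [0.5044, 0.0098, 0.1688]
tcp_rot: [[0.134, 0.991, -0.0], [0.991, -0.134, -0.002], [-0.002, -0.0, -1.0]]
wrist_force: [0.5, -5.9, 1.4]
gripper_width: 0.002
gripper_force: 2.8
```

```bash
python3 -m creep '[{"gripper":1,"translation":[0,0.4,0.2],"spin":0},{"gripper":1,"translation":[0,0.8,0.5],"spin":0},{"gripper":1,"translation":[0,1.2,0.8],"spin":0},{"gripper":1,"translation":[0,1.2,0.8],"spin":0}]'; python3 -c "
from h import *
c=shot('scene','s6');print(angle('s6',c['img']),state()['wrist_force'],state()['ee_pos'])"
```

```text
time_s: 12.6
ee_pos: [0.5043, 0.0101, 0.1692]
tcp_rot: [[0.135, 0.991, -0.001], [0.991, -0.135, -0.002], [-0.003, -0.001, -1.0]]
wrist_force: [1.8, -8.2, -3.4]
gripper_width: 0.006
gripper_force: 3.9
(-0.30057838522809543, np.float64(20.59259259259259)) [ 1.90788743 -8.07640775 -3.56934324] [0.50430948 0.01015707 0.16920219]
```

```bash
python3 -m creep '[{"gripper":1,"translation":[0,0.3,0.2],"spin":0},{"gripper":1,"translation":[0,0.6,0.4],"spin":0},{"gripper":1,"translation":[0,0.9,0.6],"spin":0},{"gripper":1,"translation":[0,0.9,0.6],"spin":0}]'; python3 -c "
from h import *
c=shot('scene','s6');print(angle('s6',c['img']),state()['wrist_force'],state()['ee_pos'])"
```

```text
time_s: 13.05
ee_pos: [0.5044, 0.0109, 0.1698]
tcp_rot: [[0.135, 0.991, -0.001], [0.991, -0.135, -0.003], [-0.003, -0.0, -1.0]]
wrist_force: [2.0, -8.5, -4.3]
gripper_width: 0.008
gripper_force: 4.1
(-0.2860598761183757, np.float64(21.14814814814815)) [ 2.15914033 -7.97473277 -4.52565041] [0.50437924 0.01087795 0.16976863]
```

It is turning at about 9.5 N. I'll carry on along the arc.

```bash
python3 -m creep '[{"gripper":1,"translation":[0,0.4,0.3],"spin":0},{"gripper":1,"translation":[0.1,0.8,0.6],"spin":0},{"gripper":1,"translation":[0.1,1.2,0.9],"spin":0},{"gripper":1,"translation":[0.2,1.6,1.2],"spin":0},{"gripper":1,"translation":[0.2,2.0,1.4],"spin":0},{"gripper":1,"translation":[0.3,2.4,1.7],"spin":0}]'; python3 -c "
from h import *
c=shot('scene','s6');print(angle('s6',c['img']),state()['wrist_force'],state()['ee_pos'])"
```

```text
time_s: 13.7
ee_pos: [0.5041, 0.0123, 0.1711]
tcp_rot: [[0.136, 0.991, -0.002], [0.991, -0.136, -0.004], [-0.004, -0.002, -1.0]]
wrist_force: [1.6, -11.1, -6.8]
gripper_width: 0.006
gripper_force: 5.5
(-0.25965789255168964, np.float64(20.88888888888889)) [  2.80745712 -11.82543442  -6.16856311] [0.50415195 0.01241149 0.17111049]
```

```bash
python3 -m creep '[{"gripper":1,"translation":[0,0,0],"spin":0},{"gripper":1,"translation":[0,0.1,0],"spin":0},{"gripper":1,"translation":[0.1,0.3,0.1],"spin":0},{"gripper":1,"translation":[0.1,0.5,0.3],"spin":0},{"gripper":1,"translation":[0.1,0.7,0.4],"spin":0},{"gripper":1,"translation":[0.2,0.9,0.6],"spin":0},{"gripper":1,"translation":[0.2,1.1,0.7],"spin":0},{"gripper":1,"translation":[0.2,1.3,0.8],"spin":0}]'; python3 -c "
from h import *
c=shot('scene','s6');print(angle('s6',c['img']),state()['wrist_force'],state()['ee_pos'])"
```

```text
time_s: 14.55
ee_pos: [0.5042, 0.0134, 0.1718]
tcp_rot: [[0.136, 0.991, -0.002], [0.991, -0.136, -0.004], [-0.004, -0.002, -1.0]]
wrist_force: [3.1, -11.5, -6.9]
gripper_width: 0.005
gripper_force: 5.8
(-0.24135965264935252, np.float64(21.25925925925926)) [  3.07159746 -12.41370044  -8.0125937 ] [0.50420486 0.01341607 0.17177629]
```

```bash
python3 -m creep '[{"gripper":1,"translation":[0,0,0],"spin":0},{"gripper":1,"translation":[0,0,0],"spin":0},{"gripper":1,"translation":[0,0,0],"spin":0},{"gripper":1,"translation":[0,0,0],"spin":0}]'; python3 -c "
from h import *
c=shot('scene','s6');print(angle('s6',c['img']),state()['wrist_force'],state()['ee_pos'])"
```

```text
time_s: 15.0
ee_pos: [0.5042, 0.0135, 0.1718]
tcp_rot: [[0.136, 0.991, -0.002], [0.991, -0.136, -0.004], [-0.004, -0.002, -1.0]]
wrist_force: [2.5, -12.0, -6.5]
gripper_width: 0.01
gripper_force: 5.6
(-0.2396767984601811, np.float64(21.074074074074073)) [  3.88684793 -11.2837865   -6.74726081] [0.50424487 0.01347716 0.17182911]
```

```bash
python3 -m creep '[{"gripper":1,"translation":[0.2,0.2,0.1],"spin":0},{"gripper":1,"translation":[0.4,0.3,0.2],"spin":0},{"gripper":1,"translation":[0.6,0.5,0.3],"spin":0},{"gripper":1,"translation":[0.8,0.7,0.4],"spin":0},{"gripper":1,"translation":[1.0,0.9,0.5],"spin":0},{"gripper":1,"translation":[1.1,1.1,0.6],"spin":0},{"gripper":1,"translation":[1.2,1.2,0.7],"spin":0},{"gripper":1,"translation":[1.2,1.3,0.7],"spin":0}]'; python3 -c "
from h import *
c=shot('scene','s6');print(angle('s6',c['img']),state()['wrist_force'],state()['ee_pos'])"
```

```text
time_s: 15.85
ee_pos: [0.5044, 0.0142, 0.1722]
tcp_rot: [[0.136, 0.991, -0.004], [0.991, -0.136, -0.005], [-0.005, -0.004, -1.0]]
wrist_force: [-0.1, -12.6, -5.3]
gripper_width: 0.007
gripper_force: 6.4
(-0.22693180928521084, np.float64(21.22222222222222)) [  0.77622728 -12.478625    -5.75344866] [0.50444188 0.01428378 0.1722232 ]
```

```bash
python3 -m creep '[{"gripper":1,"translation":[0.1,0.2,0.1],"spin":0},{"gripper":1,"translation":[0.2,0.4,0.2],"spin":0},{"gripper":1,"translation":[0.3,0.6,0.3],"spin":0},{"gripper":1,"translation":[0.4,0.8,0.4],"spin":0},{"gripper":1,"translation":[0.5,1.0,0.5],"spin":0},{"gripper":1,"translation":[0.6,1.2,0.6],"spin":0},{"gripper":1,"translation":[0.6,1.4,0.7],"spin":0},{"gripper":1,"translation":[0.6,1.6,0.8],"spin":0}]'; python3 -c "
from h import *
c=shot('scene','s6');print(angle('s6',c['img']),state()['wrist_force'],state()['ee_pos'])"
```

```text
time_s: 16.7
ee_pos: [0.5046, 0.0153, 0.1728]
tcp_rot: [[0.136, 0.991, -0.005], [0.991, -0.136, -0.005], [-0.006, -0.005, -1.0]]
wrist_force: [0.2, -14.6, -7.3]
gripper_width: 0.008
gripper_force: 7.1
(-0.2075255002725218, np.float64(21.11111111111111)) [ -0.18844451 -15.26055473  -7.53065533] [0.50459246 0.01528638 0.1728328 ]
```

```bash
python3 - <<'E'
from h import *
F=[]
for i in range(6):
    c=shot('scene','s6'); s=state(); F.append(s['wrist_force'])
    print(round(angle('s6',c['img'])[0],3),s['wrist_force'].round(1),np.linalg.norm(s['wrist_force']).round(1),(s['ee_pos']*1e3).round(2))
E
```

```text
-0.206 [  0.3 -13.5  -6.1] 14.8 [504.63  15.3  172.86]
-0.207 [ -0.6 -13.5  -6.4] 15.0 [504.58  15.35 172.84]
-0.206 [ -0.4 -14.7  -7.2] 16.4 [504.61  15.36 172.87]
-0.206 [  0.1 -14.5  -7.3] 16.2 [504.61  15.38 172.88]
-0.206 [ -0.6 -13.2  -7.6] 15.3 [504.62  15.37 172.88]
-0.206 [  1.  -14.6  -6.5] 16.0 [504.64  15.38 172.88]
```

Holding still here already takes about 15.6 N and the force is climbing, so the fingers would pass 18 N before the tooth is over. I'm stopping this push. The gripper's body may press up to 40 N, so I'll check where its end plate really is, using a frame I already have.

```bash
python3 - <<'E'
from h import *
im=cv2.imread("pics/s4.png"); o=cv2.resize(im[130:250,280:440],(800,600),interpolation=3)
T=np.array([.529,.1923,.1717]);c=np.array([.991,-.133,0]);x=np.array([.133,.991,0])
for z,col in((.084,(0,255,0)),(.12,(255,0,0)),(0,(0,0,255))):
  for a in(-.094,.094):
    for b in(-.0375,.0375):
      if z==0: a*=.08;b*=.2
      q=((proj("s4",[T+c*a+x*b+Z*z])[0]-[280,130])*5).astype(int); cv2.circle(o,tuple(map(int,q)),5,col,-1)
cv2.imwrite("pics/v5.png",o)
E
```

```text
(no output)
```

View pics/v5.png

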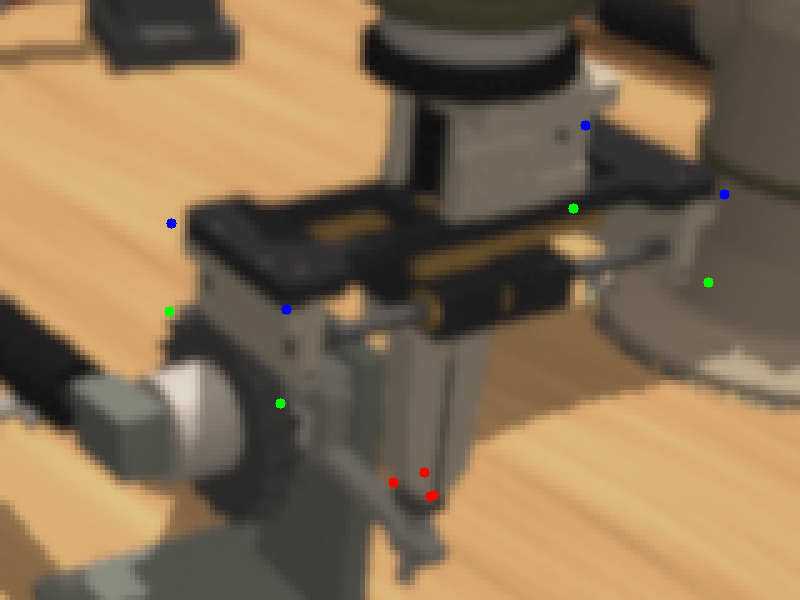

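The end plate is fixed body: its bottom is about 84–88 mm above the tip and it sits about 85 mm out along the closing axis. If I turn the tool 90°, the plate can push the tooth from the -y side with the fingers well clear of wheel and shock. I'll back off first.

```bash
python3 -c "
from cell import *
print(state()['joints'],state()['time_s'])"
python3 -m creep '[{"gripper":1,"translation":[-1,-8,0],"spin":0},{"gripper":1,"translation":[-6,-25,20],"spin":0},{"gripper":1,"translation":[-14,-50,55],"spin":-8},{"gripper":1,"translation":[-22,-75,80],"spin":-16},{"gripper":1,"translation":[-30,-97,85],"spin":-24},{"gripper":1,"translation":[-33,-103,85],"spin":-32},{"gripper":1,"translation":[-33,-103,85],"spin":-40},{"gripper":1,"translation":[-33,-103,85],"spin":-48}]'
```

```text
[ 13.30980775  25.60609799 -29.55742881 121.27994713  20.51863482
  38.2716207  -38.05630818] 17.05
time_s: 17.85
ee_pos: [0.4737, -0.0832, 0.2595]
tcp_rot: [[0.829, 0.559, 0.001], [0.559, -0.829, 0.0], [0.001, 0.0, -1.0]]
wrist_force: [0.2, -0.0, -0.2]
gripper_width: 0.005
gripper_force: 0.0
```

```bash
python3 -m creep '[{"gripper":1,"translation":[-1,-1,0],"spin":-8.4},{"gripper":1,"translation":[-1,-1,-5],"spin":-16.8},{"gripper":1,"translation":[-1,-1,-25],"spin":-25},{"gripper":1,"translation":[-1,-1,-55],"spin":-33},{"gripper":1,"translation":[-1,-1,-90],"spin":-41.5},{"gripper":1,"translation":[-1,-1,-130],"spin":-41.5},{"gripper":1,"translation":[-1,-1,-160],"spin":-41.5},{"gripper":1,"translation":[-1,-1,-175],"spin":-41.5}]'
python3 -m creep '[{"gripper":1,"translation":[0,0,0],"spin":0},{"gripper":1,"translation":[0,0,0],"spin":0}]'
python3 - <<'E'
from h import *
s=shot("scene","s7")["img"]; st=state();print(st["time_s"],st["wrist_force"],st["ee_pos"],angle("s7",s))
o=cv2.resize(s[125:245,250:410],(800,600),interpolation=3)
cv2.imwrite("pics/v6.png",o)
E
```

```text
time_s: 18.65
ee_pos: [0.472, -0.0834, 0.082]
tcp_rot: [[0.992, -0.124, -0.002], [-0.124, -0.992, 0.001], [-0.002, -0.001, -1.0]]
wrist_force: [0.8, -0.9, -0.8]
gripper_width: 0.001
gripper_force: 0.0
time_s: 18.85
ee_pos: [0.4729, -0.0838, 0.0844]
tcp_rot: [[0.992, -0.124, -0.0], [-0.124, -0.992, 0.0], [-0.0, -0.0, -1.0]]
wrist_force: [0.0, -0.1, 0.1]
gripper_width: 0.0
gripper_force: 0.0
18.9 [-0.45044271  0.57972441  0.15708588] [ 0.4731998  -0.08401454  0.08493049] (-0.3127116071428571, np.float64(22.88888888888889))
```

View pics/v6.png

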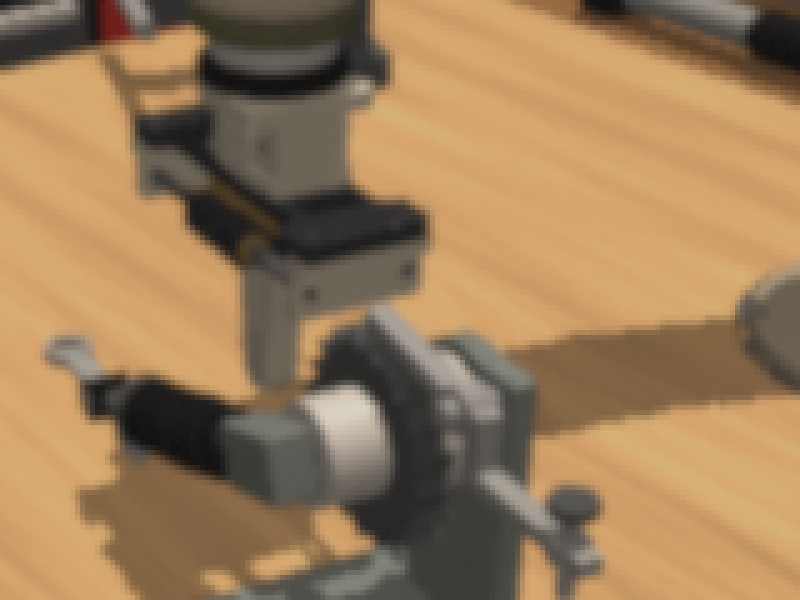

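The end plate now faces +y just behind the wheel, and the fingers are clear of both wheel and shock. I'll lower 2.5 mm and go forward to contact.

```bash
python3 -m creep '[{"gripper":1,"translation":[0.3,2,-1.5],"spin":0},{"gripper":1,"translation":[0.6,5,-2.5],"spin":0},{"gripper":1,"translation":[1,8,-2.5],"spin":0},{"gripper":1,"translation":[1.4,11,-2.5],"spin":0},{"gripper":1,"translation":[1.4,11,-2.5],"spin":0}]'
```

```text
time_s: 19.4
ee_pos: [0.4743, -0.0726, 0.0819]
tcp_rot: [[0.992, -0.124, 0.0], [-0.124, -0.992, 0.0], [0.0, -0.0, -1.0]]
wrist_force: [0.6, -0.7, -0.1]
gripper_width: 0.005
gripper_force: 0.0
```

```bash
python3 -m creep '[{"gripper":1,"translation":[0.2,1.5,0],"spin":0},{"gripper":1,"translation":[0.4,3,0],"spin":0},{"gripper":1,"translation":[0.4,3,0],"spin":0}]'
```

```text
time_s: 19.7
ee_pos: [0.4745, -0.07, 0.0817]
tcp_rot: [[0.992, -0.124, -0.0], [-0.124, -0.992, 0.0], [-0.0, -0.0, -1.0]]
wrist_force: [0.4, 0.2, 0.0]
gripper_width: 0.005
gripper_force: 0.0
```

```bash
python3 -m creep '[{"gripper":1,"translation":[0.2,1.5,0],"spin":0},{"gripper":1,"translation":[0.4,3,0],"spin":0},{"gripper":1,"translation":[0.4,3,0],"spin":0}]'
```

```text
time_s: 20.0
ee_pos: [0.4749, -0.067, 0.0817]
tcp_rot: [[0.992, -0.124, -0.0], [-0.124, -0.992, 0.0], [-0.0, -0.0, -1.0]]
wrist_force: [-0.3, -0.4, -0.1]
gripper_width: 0.008
gripper_force: 0.0
```

```bash
python3 -m creep '[{"gripper":1,"translation":[0.2,1,0],"spin":0},{"gripper":1,"translation":[0.3,2,0],"spin":0},{"gripper":1,"translation":[0.4,3,0],"spin":0},{"gripper":1,"translation":[0.4,3,0],"spin":0}]'
```

```text
time_s: 20.4
ee_pos: [0.4752, -0.0643, 0.0817]
tcp_rot: [[0.992, -0.125, -0.0], [-0.125, -0.992, -0.0], [-0.0, 0.0, -1.0]]
wrist_force: [-0.5, -0.1, 0.5]
gripper_width: 0.005
gripper_force: 0.0
```

```bash
python3 -m creep '[{"gripper":1,"translation":[0.2,1,0],"spin":0},{"gripper":1,"translation":[0.3,2,0],"spin":0},{"gripper":1,"translation":[0.4,3,0],"spin":0},{"gripper":1,"translation":[0.4,3,0],"spin":0}]'
```

```text
time_s: 20.8
ee_pos: [0.475, -0.0636, 0.0818]
tcp_rot: [[0.992, -0.128, -0.001], [-0.128, -0.992, -0.002], [-0.001, 0.002, -1.0]]
wrist_force: [-2.5, -11.3, 3.3]
gripper_width: 0.005
gripper_force: 0.0
```

```bash
python3 -m creep '[{"gripper":1,"translation":[0,0.3,0.5],"spin":0},{"gripper":1,"translation":[0.1,0.7,1.0],"spin":0},{"gripper":1,"translation":[0.1,1.1,1.3],"spin":0},{"gripper":1,"translation":[0.2,1.5,1.6],"spin":0},{"gripper":1,"translation":[0.2,1.9,1.9],"spin":0},{"gripper":1,"translation":[0.3,2.3,2.2],"spin":0},{"gripper":1,"translation":[0.3,2.6,2.5],"spin":0}]'; python3 -c "
from h import *
c=shot('scene','s8');print(angle('s8',c['img']),state()['wrist_force'],state()['ee_pos'])"
```

```text
time_s: 21.5
ee_pos: [0.475, -0.0614, 0.0838]
tcp_rot: [[0.992, -0.129, -0.002], [-0.129, -0.992, -0.002], [-0.002, 0.003, -1.0]]
wrist_force: [0.5, -13.9, -5.5]
gripper_width: 0.004
gripper_force: 0.0
(-0.2633267162944581, np.float64(23.296296296296298)) [  0.851788   -12.08728362  -4.51720367] [ 0.47501258 -0.06135302  0.08386885]
```

```bash
python3 -m creep '[{"gripper":1,"translation":[0.1,0.4,0.2],"spin":0},{"gripper":1,"translation":[0.1,0.8,0.5],"spin":0},{"gripper":1,"translation":[0.2,1.2,0.7],"spin":0},{"gripper":1,"translation":[0.2,1.6,0.9],"spin":0},{"gripper":1,"translation":[0.3,2.0,1.2],"spin":0},{"gripper":1,"translation":[0.3,2.4,1.4],"spin":0},{"gripper":1,"translation":[0.4,2.8,1.6],"spin":0},{"gripper":1,"translation":[0.4,3.2,1.8],"spin":0}]'; python3 -c "
from h import *
c=shot('scene','s8');print(angle('s8',c['img']),state()['wrist_force'],state()['ee_pos'])"
```

```text
time_s: 22.35
ee_pos: [0.4751, -0.0589, 0.0855]
tcp_rot: [[0.992, -0.13, -0.003], [-0.13, -0.992, -0.003], [-0.002, 0.003, -1.0]]
wrist_force: [0.6, -15.4, -6.4]
gripper_width: 0.004
gripper_force: 0.0
(-0.21850948715994808, np.float64(23.666666666666668)) [  0.68966812 -14.31875862  -5.2638084 ] [ 0.47519015 -0.05884928  0.08554653]
```

```bash
python3 -m creep '[{"gripper":1,"translation":[0.1,0.5,0.2],"spin":0},{"gripper":1,"translation":[0.1,1.0,0.5],"spin":0},{"gripper":1,"translation":[0.2,1.5,0.7],"spin":0},{"gripper":1,"translation":[0.2,2.0,1.0],"spin":0},{"gripper":1,"translation":[0.3,2.5,1.2],"spin":0},{"gripper":1,"translation":[0.4,3.0,1.5],"spin":0},{"gripper":1,"translation":[0.4,3.5,1.7],"spin":0},{"gripper":1,"translation":[0.5,4.0,1.9],"spin":0}]'; python3 -c "
from h import *
c=shot('scene','s8');print(angle('s8',c['img']),state()['wrist_force'],state()['ee_pos'])"
```

```text
time_s: 23.2
ee_pos: [0.4753, -0.0559, 0.0873]
tcp_rot: [[0.991, -0.131, -0.003], [-0.131, -0.991, -0.004], [-0.003, 0.004, -1.0]]
wrist_force: [0.1, -20.1, -7.1]
gripper_width: 0.006
gripper_force: 0.0
(-0.16092633928571415, np.float64(24.40740740740741)) [  1.08074149 -18.41195195  -6.12437568] [ 0.47534602 -0.05582537  0.08733146]
```

```bash
python3 -m creep '[{"gripper":1,"translation":[0.1,0.5,0.2],"spin":0},{"gripper":1,"translation":[0.1,1.0,0.4],"spin":0},{"gripper":1,"translation":[0.2,1.5,0.6],"spin":0},{"gripper":1,"translation":[0.2,2.0,0.8],"spin":0},{"gripper":1,"translation":[0.3,2.5,1.0],"spin":0},{"gripper":1,"translation":[0.4,3.0,1.2],"spin":0},{"gripper":1,"translation":[0.4,3.5,1.4],"spin":0},{"gripper":1,"translation":[0.5,4.0,1.6],"spin":0}]'; python3 -c "
from h import *
c=shot('scene','s8');print(angle('s8',c['img']),state()['wrist_force'],state()['ee_pos'])"
```

```text
time_s: 24.05
ee_pos: [0.4761, -0.0515, 0.0891]
tcp_rot: [[0.991, -0.131, -0.003], [-0.131, -0.991, -0.004], [-0.002, 0.004, -1.0]]
wrist_force: [-0.9, -17.5, -3.7]
gripper_width: 0.008
gripper_force: 0.0
(-0.06269834930777393, np.float64(25.25925925925926)) [ -0.59266369 -15.91552697  -2.50118095] [ 0.47614193 -0.05135597  0.08915013]
```

```bash
python3 -m creep '[{"gripper":1,"translation":[0.1,0.5,0.2],"spin":0},{"gripper":1,"translation":[0.1,1.0,0.3],"spin":0},{"gripper":1,"translation":[0.2,1.5,0.5],"spin":0},{"gripper":1,"translation":[0.2,2.0,0.6],"spin":0},{"gripper":1,"translation":[0.3,2.5,0.8],"spin":0},{"gripper":1,"translation":[0.4,3.0,0.9],"spin":0},{"gripper":1,"translation":[0.4,3.4,1.0],"spin":0}]'; python3 -c "
from h import *
c=shot('scene','s8');print(angle('s8',c['img']),state()['wrist_force'],state()['ee_pos'])"
```

```text
time_s: 24.8
ee_pos: [0.4769, -0.0474, 0.0906]
tcp_rot: [[0.992, -0.13, -0.002], [-0.13, -0.992, -0.003], [-0.001, 0.003, -1.0]]
wrist_force: [-2.2, -14.9, 4.0]
gripper_width: 0.004
gripper_force: 0.0
(0.024324638035311003, np.float64(26.0)) [ -2.37861756 -13.66995858   5.13041725] [ 0.47698284 -0.04722461  0.09064428]
```

```bash
python3 -m creep '[{"gripper":1,"translation":[0.1,0.7,0.5],"spin":0},{"gripper":1,"translation":[0.0,0,0.8],"spin":0},{"gripper":1,"translation":[-0.1,-1,0.8],"spin":0},{"gripper":1,"translation":[-0.2,-2,0.8],"spin":0},{"gripper":1,"translation":[-0.3,-3,0.8],"spin":0},{"gripper":1,"translation":[-0.4,-3.5,0.8],"spin":0}]'; python3 -c "
from h import *
c=shot('scene','s8');print(angle('s8',c['img']),state()['wrist_force'],state()['ee_pos'])"
```

```text
time_s: 25.45
ee_pos: [0.4769, -0.0483, 0.0912]
tcp_rot: [[0.992, -0.126, -0.001], [-0.126, -0.992, -0.001], [-0.001, 0.001, -1.0]]
wrist_force: [-0.6, -6.0, -1.9]
gripper_width: 0.007
gripper_force: 0.0
(0.005750189441778568, np.float64(25.51851851851852)) [ 0.26378052 -6.38720036 -2.58660357] [ 0.47690248 -0.04842817  0.09112798]
```

The force is down to 6.5 N, below the gravity load, with the drum still level, so the pawl is carrying it. I'll move the hand away.

```bash
python3 -m creep '[{"gripper":1,"translation":[-0.2,-1.5,0.2],"spin":0},{"gripper":1,"translation":[-0.6,-4,0.3],"spin":0},{"gripper":1,"translation":[-2,-12,2],"spin":0},{"gripper":1,"translation":[-4,-25,8],"spin":0},{"gripper":1,"translation":[-6,-32,35],"spin":0},{"gripper":1,"translation":[-6,-35,80],"spin":0},{"gripper":1,"translation":[-6,-35,125],"spin":0},{"gripper":1,"translation":[-6,-35,165],"spin":0}]'
python3 -m creep '[{"gripper":1,"translation":[0,-20,35],"spin":0},{"gripper":1,"translation":[0,-40,60],"spin":0},{"gripper":1,"translation":[0,-50,70],"spin":0},{"gripper":1,"translation":[0,-50,70],"spin":0},{"gripper":1,"translation":[0,-50,70],"spin":0},{"gripper":1,"translation":[0,-50,70],"spin":0}]'
python3 - <<'E'
from h import *
for n in("s9","s9b"):
    s=shot("scene",n)["img"]; print(angle(n,s))
cv2.imwrite("pics/v7.png",cv2.resize(s[120:360,220:440],(550,600),interpolation=3))
print(state()["time_s"],state()["ee_pos"],state()["wrist_force"])
E
```

```text
time_s: 26.3
ee_pos: [0.4711, -0.0827, 0.2587]
tcp_rot: [[0.992, -0.125, 0.001], [-0.125, -0.992, 0.0], [0.001, -0.0, -1.0]]
wrist_force: [-0.2, -0.2, -0.2]
gripper_width: 0.001
gripper_force: 0.0
time_s: 26.9
ee_pos: [0.4708, -0.1314, 0.3247]
tcp_rot: [[0.992, -0.123, -0.003], [-0.123, -0.992, 0.001], [-0.003, -0.001, -1.0]]
wrist_force: [-0.1, 0.3, -0.5]
gripper_width: 0.006
gripper_force: 0.0
(-0.013502677376171026, np.float64(25.14814814814815))
(-0.013649127498829657, np.float64(25.185185185185187))
27.0 [ 0.47099318 -0.1315424   0.32507319] [-0.69748261  0.95948486 -0.32964769]
```

View pics/v7.png

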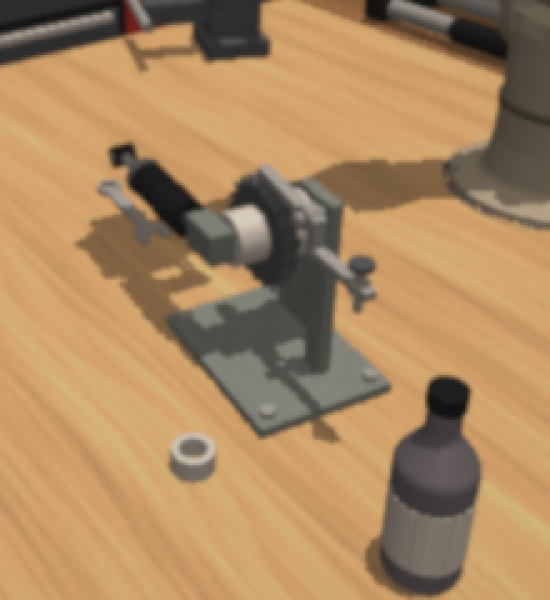

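The shock is level and at rest: the eye is at crop (123,155) and the gauge is steady at about -0.01. The pawl is seated, the hand is clear, and the bottle, wrench and bushing have not moved.

```bash
python3 -c "
from cell import *
print(finish_job())"
```

```text
the job is handed in; nothing more can be done
None
```

The shock is level and held by the ratchet with the hand clear, and I handed the job in at about 27 s, but not by a clean drop: a bad angle reading made me release late, so the pawl caught one tooth too low (-0.314), and I pushed the toothed wheel back up a tooth, first with the fingertip (stopped at readings up to about 17 N) and then with the gripper body's end plate (about 21 N at most, a contact only the 40 N body limit covers, not the 18 N finger limit); I saw no contact with the shock, and the bottle, wrench and bushing look unmoved.

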